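Three mixed-up crock lids

ROBOT

A 6-joint arm with a two-finger parallel gripper is mounted at the origin on a cart in front of the work surface, level with it; the furniture and walls round the work are solid. World frame = base frame: x ahead of the robot, y to its left, z up, the work surface at z = 0. Lengths are in m, angles in degrees, forces in N, time in s.
With the tool pointing down it reaches from about 0.3 to 0.775 m from the base axis. Payload 14.6 kg.
Tool frame: the origin (TCP) lies at the very end of the fingers, on their centre line; the grasp point (between the pads) lies 19 mm behind it (tcp_to_grasp is the distance from the TCP to the grasp point, in m); z points along the fingers, y is the direction in which the jaws open and shut (so a half turn about z gives the same grasp; the last joint's range is limited). The gripper opens to 94 mm and grips with 3 to 60 N. Pads are 16 mm wide; open, the fingers measure 119 mm over their backs; the gripper's body (75 mm by 177 mm) begins 78 mm behind the grasp point.
Start: joints at [-80.019, 17.183, 87.147, -0, 75.671, -3.816], TCP at [0.131, -0.534, 0.205] pointing down, gripper open.
Joint ranges: [-173.82, 173.82], [-45.26, 126.66], [13.44, 144.39], [-59.66, 239.66], [0, 175.72], [-146.38, 146.38]. Speed limits (degrees/s): [127.2, 127.2, 147.25, 180, 180, 180].

INTERFACE

Orientations are given as [roll, pitch, yaw] about the fixed x, y, z axes, in that order (R = Rz(yaw) Ry(pitch) Rx(roll)).
In Python, from bench import * gives the robot as it stands. Calls block until the motion is done:
- move_ptp(position, orientation): joint-space move of the TCP to a pose.
- movel(position, rot=None, feed=0.15): straight line of the TCP; rot=None keeps the orientation; feed is the mean speed in m/s.
- move_joints(angles): joint-space move.
- gripper_to(opening, grasp_force=None): finger opening in m; grasp_force is the grip in N (None keeps the last); returns when the fingers have stopped.
- wait(seconds).
- solve_ik(position, orientation): joint angles nearest the present ones, or None.
- capture(name): name is "side" or "top" or "wrist"; returns a dict with "img" (480x640x3 uint8, red, green, blue), "vertical_fov" (degrees; the focal length in pixels is half the picture's height over the tangent of half this angle, whatever the lens; pixels are square), "cx", "cy" (the principal point, pixels), "distortion" ([k1, k2, p1, p2, k3] as OpenCV has them; the pictures are not rectified), "eye" and "attitude" of the camera in the world. Camera axes: x right, y down, z forward; pixel columns grow to the right and rows downward; lengths in m; the calibration is good to about 2 mm. A picture is of the moment at which its call begins. There is no depth.
A pose or a line that the arm cannot do raises IKError and nothing moves.
- close_job(): hands the job in, once; it reports no verdict.
Trained networks look in a picture, given as the dict that the camera call returned (one of the last four; its "shot" number tells which), for a name from the list of things; names that differ only in an ending like _2 or _b are one class to them, and where a whole thing is asked for, a point or a joint stands for the part that bears it (a point fixed in the world has none). Each returns a list of dicts, best first, with "confidence" (0 to 1); they miss things now and then, are a little off and sometimes report something else, mostly with a low value. They report only what shows in the picture. A call takes as long as a camera call.
- outline_of(picture, thing): "region" (480x640 bool, what is visible of it) and "box" ([left, top, right, bottom] in pixels, round what is visible of it).
Readings, each from a call of its own:
- read_time_s(): time.
- read_q(): joint angles.
- read_qvel(): joint speeds.
- read_tau(): joint torques, N m.
- read_eef_pos(): TCP position.
- read_eef_rot(): TCP orientation.
- read_wrist_force(): force on the tool from outside, world axes, zero at the start.
- read_torque(): the same for the moment, N m.
- read_grip_width(): finger opening in m.
Only numpy, scipy, OpenCV 4.12 (cv2) and the standard library are available. Lean on these libraries where they do the work, as an engineer would, in place of code of your own. Each camera call takes 0.05 s, during which the arm holds its last target. There are 200 camera calls.

TASK

The wooden lids of the three stoneware crocks on the worktop have been mixed up: each lies loose on a crock that it does not fit. Put every lid on the crock whose mouth has its shape, so that its plug drops in and it lies flat on the rim and closes the crock; there is free worktop to set a lid aside meanwhile. Leave the honey jar and the salt shaker standing where they are.

Things in the scene. Friction and masses are not known exactly. Their poses are not given: they have to be found in the camera images.
- crock_round: glazed white stoneware crock, round; fixed, hollow. 75 mm high to its flat rim; mouth a circle of 96 mm diameter, with a 7 mm thick wall round it; belly 136 mm across. Origin: centre of its underside on the worktop, z up (rim at z = 75 mm)
- crock_square: glazed white stoneware crock, square with rounded corners; fixed, hollow. 75 mm high to its flat rim; mouth a square of 74 mm, with a 7 mm thick wall round it; belly 114 mm across the flats; its sides are along its x and y. Origin: centre of its underside on the worktop, z up (rim at z = 75 mm)
- crock_oblong: glazed white stoneware crock, oblong with rounded corners; fixed, hollow. 75 mm high to its flat rim; mouth 50 mm (along its x) by 136 mm (along its y), with a 7 mm thick wall round it; belly 90 by 176 mm. Origin: centre of its underside on the worktop, z up (rim at z = 75 mm)
- lid_round: loose round wooden lid, 0.15 kg. Plug 82 mm in diameter, 10 mm deep, 7 mm play per side in its own mouth; flange 114 mm in diameter, 8 mm thick; central upright round knob, 24 mm thick, 30 tall. Origin: centre of the plug's underside, z up: flange z = 10 to 18 mm, knob 18 to 48. Any turn. Seated, origin 65 mm above its crock's; on a wrong crock it lies on its plug, 10 mm higher
- lid_square: loose square wooden lid, 0.15 kg. Plug 60 mm square, 10 mm deep, 7 mm play per side in its own mouth; flange 92 mm square, 8 mm thick; central upright round knob, 24 mm thick, 30 tall. Origin: centre of the plug's underside, z up: flange z = 10 to 18 mm, knob 18 to 48. Sides along x and y. Seated, origin 65 mm above its crock's; on a wrong crock it lies on its plug, 10 mm higher
- lid_oblong: loose oblong wooden lid, 0.15 kg. Plug 36 mm (along its x) by 122 mm (along its y), 10 mm deep, 7 mm play per side in its own mouth; flange 68 by 154 mm, 8 mm thick; central upright round knob, 24 mm thick, 30 tall. Origin: centre of the plug's underside, z up: flange z = 10 to 18 mm, knob 18 to 48. Seated, origin 65 mm above its crock's; on a wrong crock it lies on its plug, 10 mm higher
- honey_jar: bystander: round jar of amber honey with a yellow screw cap, 62 mm in diameter, 118 mm high, loose; origin at the centre of its underside. It stands in front of the crocks and must be left alone. Apart from it and the salt shaker the worktop between the crocks and x = 0.38 m is clear from y = -0.38 to 0.35 m (flat odds and ends lie nearer the front edge)
- salt_shaker: bystander: small glass salt shaker with a grey domed top, 44 mm in diameter, 90 mm high, loose; origin at the centre of its underside. It stands in front of the crocks and must be left alone

How it is judged:
By the outcome, as a careful person would: the job done as asked, in the order asked, and still so for the second after the job is handed in, with the robot touching nothing.
It also fails if it takes over 96 s, if anything falls off the work surface, if the arm or the gripper's body presses on something with over 40 N, if the wrist force passes 120 N, or if a joint passes its speed limit or range.

## Working session

There is one attempt and no reset: what is moved stays moved. The work goes in short steps, each a Python script; the robot and the scene stay as the last script left them, time stands still between calls to the robot, and variables do not carry over. Pictures are saved under pics/ and viewed, about 12 in all and at most 16, crops included, and the job is handed in when it is done.

```bash
mkdir -p pics; ls; python3 - <<'E'
from bench import *
import cv2,numpy as np
for n in ["top","side"]:
    c=capture(n); cv2.imwrite(f"pics/{n}0.png",c["img"][:,:,::-1])
    print(n,c["vertical_fov"],c["cx"],c["cy"],c["distortion"],c["eye"],c["attitude"])
    for t in ["crock_round","crock_square","crock_oblong","lid_round","lid_square","lid_oblong","honey_jar","salt_shaker"]:
        for d in outline_of(c,t)[:2]: print(t,round(d["confidence"],2),d["box"],d["region"].sum())
print(read_time_s())
E
```

```text
pics
top 43.46869033599647 319.9587959533552 238.2820457509318 [-0.10181329  0.          0.          0.          0.        ] [ 0.35232417 -0.01858788  1.14264104] [-170.12409995    1.65550803  -90.82354518]
crock_round 0.7 [429.4, 170.0, 496.3, 244.2] 1621
crock_square 0.88 [323.2, 195.9, 385.3, 228.5] 672
lid_round 0.73 [323.3, 159.3, 384.7, 218.4] 3013
lid_square 0.68 [188.3, 181.1, 246.4, 238.5] 2426
lid_oblong 0.62 [425.7, 177.5, 511.7, 224.7] 3170
honey_jar 0.74 [428.2, 169.9, 499.0, 240.8] 1621
honey_jar 0.69 [241.4, 274.8, 281.0, 305.2] 1142
salt_shaker 0.72 [350.3, 277.2, 371.6, 303.0] 418
side 57.60626850426188 317.7567191726438 236.59053392053815 [-0.08506001  0.          0.          0.          0.        ] [0.15415687 0.65375464 0.43465072] [-115.46898455    1.4369134  -152.46334868]
crock_round 0.86 [307.7, 191.6, 360.5, 228.1] 1616
crock_square 0.79 [248.3, 220.0, 306.1, 259.5] 1959
crock_oblong 0.93 [163.4, 258.3, 267.1, 342.2] 4915
lid_round 0.82 [248.4, 198.6, 303.2, 228.4] 1085
lid_square 0.71 [180.0, 250.8, 246.2, 291.9] 1868
lid_oblong 0.91 [309.8, 173.4, 354.8, 202.3] 717
honey_jar 0.57 [293.3, 245.5, 335.7, 325.8] 2721
salt_shaker 0.9 [343.8, 222.2, 367.7, 271.2] 803
0.9
```

View pics/top0.png

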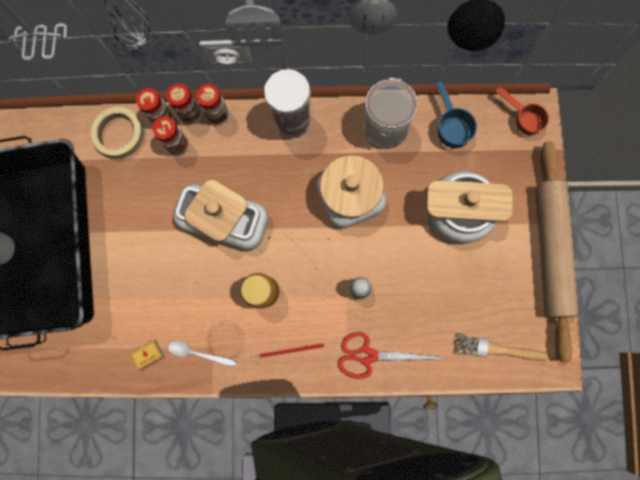

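View pics/side0.png

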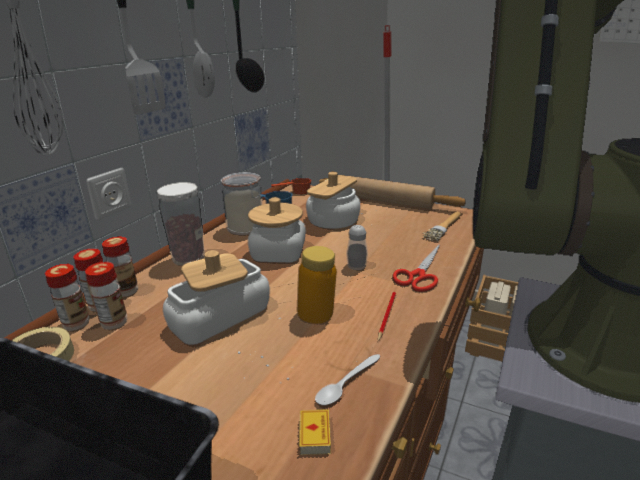

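```bash
cat > h.py <<'E'
from bench import *
import cv2,numpy as np
from scipy.spatial.transform import Rotation as Ro
from scipy.optimize import minimize
def cam(c):
    f=240/np.tan(np.radians(c["vertical_fov"]/2))
    K=np.array([[f,0,c["cx"]],[0,f,c["cy"]],[0,0,1.]])
    return K,np.array(c["distortion"],float),Ro.from_euler("xyz",c["attitude"],degrees=True).as_matrix(),np.array(c["eye"])
def proj(c,P):
    K,D,R,e=cam(c); rv=cv2.Rodrigues(R.T)[0]
    return cv2.projectPoints(np.asarray(P,float).reshape(-1,1,3),rv,-R.T@e,K,D)[0][:,0]
def ground(c,uv,z):
    K,D,R,e=cam(c); n=cv2.undistortPoints(np.asarray(uv,float).reshape(-1,1,2),K,D)[:,0]
    d=np.c_[n,np.ones(len(n))]@R.T
    return (e+d*((z-e[2])/d[:,2])[:,None])[:,:2]
def shape(kind,wx,wy,r=0):
    if kind=="round":
        a=np.linspace(0,2*np.pi,48,endpoint=False); return np.c_[np.cos(a),np.sin(a)]*wx/2
    P=[]
    for k,(sx,sy) in enumerate([(1,1),(-1,1),(-1,-1),(1,-1)]):
        a=np.radians(np.linspace(0,90,6)+90*k); P.append(np.c_[sx*(wx/2-r)+r*np.cos(a),sy*(wy/2-r)+r*np.sin(a)])
    return np.vstack(P)
FL={"round":(.114,.114),"square":(.092,.092,.008),"oblong":(.068,.154,.008)}
MO={"round":(.096,.096),"square":(.074,.074,.01),"oblong":(.05,.136,.01)}
def place(S,x,y,a,z):
    c,s=np.cos(a),np.sin(a); return np.c_[S@np.array([[c,s],[-s,c]])+[x,y],np.full(len(S),z)]
def lidpts(kind,p,z0):
    S=shape(kind,*FL[kind]); k=shape("round",.024,.024)
    return [np.vstack([place(S,*p,z0+.010),place(S,*p,z0+.018)]),np.vstack([place(k,*p,z0+.018),place(k,*p,z0+.048)])]
def drawn(c,parts):
    m=np.zeros((480,640),np.uint8)
    for P in parts:
        cv2.fillConvexPoly(m,np.round(cv2.convexHull(proj(c,P).astype(np.float32))*16).astype(np.int32),1,shift=4)
    return m
def fit(c,region,model,z,angs):
    """model(p)->list of 3D convex parts; IoU fit of x,y,yaw"""
    v,u=np.nonzero(region); g=ground(c,[[(u.mean()),(v.mean())]],z)[0]
    R=cv2.GaussianBlur(region.astype(np.float32),(0,0),1.0)
    def cost(q):
        m=cv2.GaussianBlur(drawn(c,model((q[0]/100,q[1]/100,q[2]*.1))).astype(np.float32),(0,0),1.0)
        return 1-np.minimum(m,R).sum()/np.maximum(m,R).sum()
    best=None
    for a in angs:
        x0=np.array([g[0]*100,g[1]*100,a*10]); 
        r=minimize(cost,x0,method="Nelder-Mead",options=dict(initial_simplex=[x0,x0+[1,0,0],x0+[0,1,0],x0+[0,0,2]],xatol=.005,fatol=1e-5))
        if best is None or r.fun<best.fun: best=r
    return best.x[0]/100,best.x[1]/100,best.x[2]*.1,best.fun
def best(c,t):
    o=outline_of(c,t); return o[0] if o else None
def fitlid(c,kind,z0):
    o=best(c,"lid_"+kind)
    if o is None: return None
    A={"round":[0],"square":np.radians([0,30,60]),"oblong":np.radians([0,45,90,135])}[kind]
    return fit(c,o["region"],lambda p:lidpts(kind,p,z0),z0+.018,A)
def overlay(c,polys,name,crop=None,s=1):
    im=c["img"][:,:,::-1].copy()
    im=cv2.resize(im,None,fx=s,fy=s)
    for P,col in polys: cv2.polylines(im,[np.round(proj(c,P)*s).astype(int)],True,col,1)
    if crop: l,t,r,b=[int(k*s) for k in crop]; im=im[t:b,l:r]
    cv2.imwrite("pics/"+name,im)
E
python3 - <<'E'
from h import *
for n in ["top","side"]:
    c=capture(n)
    for k in ["round","square","oblong"]:
        p=fitlid(c,k,.075); print(n,k,None if p is None else (np.round(p[:2],4),round(np.degrees(p[2]),1),round(p[3],3)))
    if n=="top":
        print("honey",ground(c,[[259,290]],.118),"salt",ground(c,[[361,288]],.09))
        print("crocks rim approx: obl ends",ground(c,[[180,190],[262,243]],.075))
        print("jars back",ground(c,[[290,130],[388,140],[456,145]],0))
w=capture("wrist"); print(w["eye"],w["attitude"],w["vertical_fov"],read_eef_pos(),read_eef_rot())
E
```

```text
top round (array([ 0.6305, -0.0479]), np.float64(7.6), np.float64(0.03))
top square (array([0.5924, 0.1975]), np.float64(56.3), np.float64(0.035))
top oblong (array([ 0.5995, -0.2613]), np.float64(-4.0), np.float64(0.056))
honey [[0.44341187 0.11406518]] salt [[ 0.44643469 -0.06132811]]
crocks rim approx: obl ends [[0.63441924 0.26738695]
 [0.53208355 0.11436685]]
jars back [[ 0.7727483   0.068345  ]
 [ 0.74718716 -0.12637894]
 [ 0.73429682 -0.26096508]]
side round (array([ 0.6297, -0.0444]), np.float64(6.5), np.float64(0.126))
side square (array([0.5928, 0.1957]), np.float64(58.6), np.float64(0.118))
side oblong (array([ 0.6002, -0.2571]), np.float64(-1.0), np.float64(0.102))
[ 0.20866905 -0.51651834  0.38443016] [ 1.64089120e+02 -5.92894147e-03 -7.61314138e+01] 63.181882468443355 [ 0.13112715 -0.53411407  0.20543505] [-1.79996174e+02 -4.05681864e-04  1.37929854e+01]
```

```bash
cat >> h.py <<'E'
def show(t,p): print(t,None if p is None else (np.round(p[:2],4),round(np.degrees(p[2]),1),round(p[3],3)))
E
python3 - <<'E'
from h import *
for xy in [(.5924,.1975),(.6305,-.0479),(.5995,-.2613),(.42,-.22),(.583,.19)]:
    print(xy,[y for y in range(-180,180,15) if solve_ik([*xy,.09],[180,0,y]) is not None and solve_ik([*xy,.3],[180,0,y]) is not None])
gripper_to(.06,25)
move_ptp([.57,-.2,.30],[180,0,0])
move_ptp([.56,.19,.27],[180,0,0])
c=capture("wrist"); p=fitlid(c,"square",.075); show("sq",p)
o=best(c,"crock_oblong"); print(o and (o["box"],o["confidence"]))
overlay(c,[(place(shape("square",*FL["square"]),*p[:3],.093),(0,255,0)),(place(shape("oblong",*MO["oblong"]),.583,.19,np.radians(-34),.075),(0,0,255))],"w1.png")
print(read_time_s(),read_q())
E
```

```text
(0.5924, 0.1975) [-180, -165, -150, -135, -120, -30, -15, 0, 15, 30, 45, 60, 75, 90, 105, 120, 135, 150, 165]
(0.6305, -0.0479) [-180, -165, -150, -135, -60, -45, -30, -15, 0, 15, 30, 45, 60, 75, 90, 105, 120, 135, 150, 165]
(0.5995, -0.2613) [-180, -165, -75, -60, -45, -30, -15, 0, 15, 30, 45, 60, 75, 90, 105, 120, 135, 150, 165]
(0.42, -0.22) [-180, -165, -75, -60, -45, -30, -15, 0, 15, 30, 45, 60, 75, 90, 105, 120, 135, 150, 165]
(0.583, 0.19) [-180, -165, -150, -135, -120, -30, -15, 0, 15, 30, 45, 60, 75, 90, 105, 120, 135, 150, 165]
sq (array([0.5933, 0.194 ]), np.float64(56.3), np.float64(0.05))
([217.5, 116.9, 391.8, 237.1], 0.85)
5.675 [ 1.50970868e+01  2.03799454e+01  7.44149297e+01 -2.32631177e-03
  8.51994488e+01  1.05177312e+02]
```

View pics/w1.png

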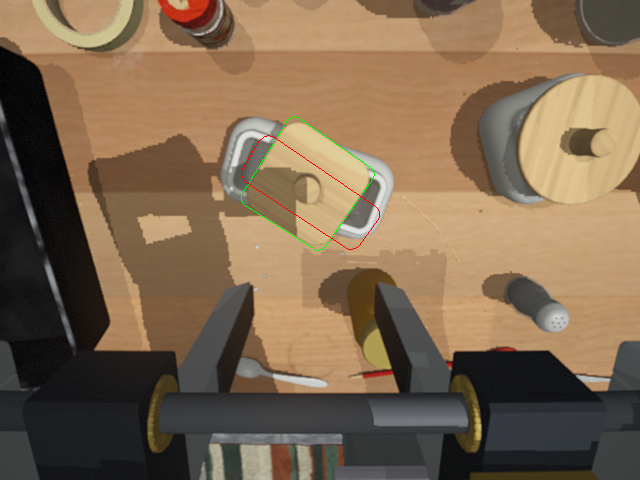

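```bash
cat >> h.py <<'E'
UP=.20
def pick(x,y,z0,yaw):
    move_ptp([x,y,UP],[180,0,yaw]); movel([x,y,z0+.022],feed=.12); gripper_to(.015,30)
    print("grip",read_grip_width()); movel([x,y,z0+.022+.05],feed=.1); movel([x,y,UP],feed=.2)
    print("width",read_grip_width(),"F",np.round(read_wrist_force(),1),read_time_s())
def put(x,y,z0,yaw,z_up=UP):
    move_ptp([x,y,z_up],[180,0,yaw]); movel([x,y,z0+.022+.025],feed=.15); movel([x,y,z0+.022+.002],feed=.03)
    print("F low",np.round(read_wrist_force(),1)); gripper_to(.06); movel([x,y,UP],feed=.15); print(read_time_s())
def look(x,y,yaw=0):
    move_ptp([x,y,.25],[180,0,yaw]); return capture("wrist")
E
python3 - <<'E'
from h import *
pick(.5933,.194,.075,0)
movel([.55,0,UP+.03],feed=.3)
put(.42,-.22,0,0)
c=look(.55,.19); 
for n in ["crock_oblong"]:
    for o in outline_of(c,n): print(o["box"],o["confidence"],o["region"].sum())
o=best(c,"crock_oblong"); r=o["region"]; v,u=np.nonzero(r); print(cv2.minAreaRect(np.c_[u,v].astype(np.float32)))
np.savez("c1.npz",**{k:np.array(v) for k,v in c.items()},region=r)
im=c["img"][:,:,::-1].copy(); l,t,rr,b=[int(k) for k in o["box"]]
cv2.imwrite("pics/w2.png",cv2.resize(im[t-15:b+15,l-15:rr+15],None,fx=3,fy=3,interpolation=cv2.INTER_CUBIC)); print(l-15,t-15)
E
```

```text
grip 0.023456568217653764
width 0.023513029083589196 F [-0.1  0.3 -2.4] 8.8167
F low [ 0.5 -0.3 -1.3]
14.7833
[213.6, 105.9, 395.0, 237.1] 0.74 15820
[348.1, 266.0, 399.7, 372.6] 0.73 2698
((305.5, 169.50001525878906), (180.24981689453125, 94.23587036132812), 18.434947967529297)
198 90
```

View pics/w2.png

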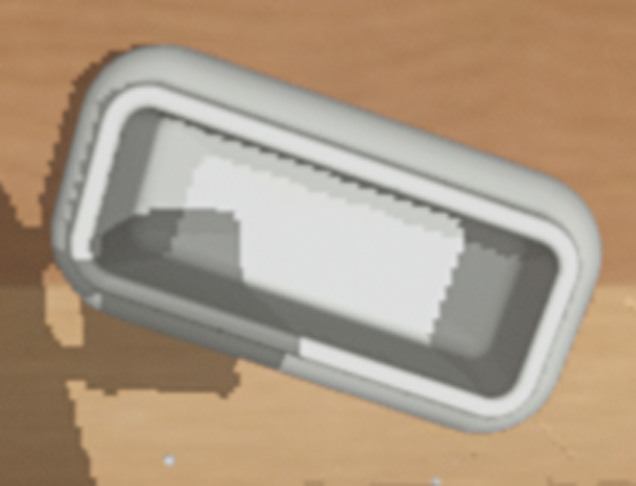

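```bash
cat >> h.py <<'E'
def fitmouth(c,kind,x0,angs):
    g=cv2.GaussianBlur(c["img"].min(2).astype(np.float32),(0,0),.7)
    w=MO[kind]
    def off(d): return shape(kind,w[0]+2*d,w[1]+2*d,*( [max(.002,w[2]+d)] if len(w)>2 else []))
    def dens(S):
        T=np.vstack([S,S[:1]]); s=np.r_[0,np.cumsum(np.linalg.norm(np.diff(T,axis=0),axis=1))]
        q=np.linspace(0,s[-1],160,endpoint=False); return np.c_[np.interp(q,s,T[:,0]),np.interp(q,s,T[:,1])]
    L=[dens(off(d)) for d in (-.002,.0015,.0035,.0055,.009)]
    def val(q):
        V=[]
        for S in L:
            P=proj(c,place(S,q[0]/100,q[1]/100,q[2]*.1,.075)).astype(np.float32)
            V.append(cv2.remap(g,P[:,:1],P[:,1:],cv2.INTER_LINEAR)[:,0])
        lo=np.minimum(np.minimum(V[1],V[2]),V[3])
        return -(np.clip(lo-V[0],-30,30).mean()+np.clip(lo-V[4],-30,30).mean())
    b=None
    for a in angs:
        for dx in (-.6,0,.6):
            for dy in (-.6,0,.6):
                s=np.array([x0[0]*100+dx,x0[1]*100+dy,a*10])
                r=minimize(val,s,method="Nelder-Mead",options=dict(initial_simplex=[s,s+[.5,0,0],s+[0,.5,0],s+[0,0,1]]))
                if b is None or r.fun<b.fun: b=r
    return b.x[0]/100,b.x[1]/100,b.x[2]*.1,b.fun
def mouthview(c,kind,p,name,crop):
    w=MO[kind]; S=shape(kind,*w); O=shape(kind,w[0]+.014,w[1]+.014,*([w[2]+.007] if len(w)>2 else []))
    overlay(c,[(place(S,*p[:3],.075),(0,0,255)),(place(O,*p[:3],.075),(0,255,0))],name,crop,3)
E
python3 - <<'E'
from h import *
d=np.load("c1.npz"); c={k:d[k] for k in d.files}
x0=ground(c,[[305,166]],.075)[0]; print(x0)
p=fitmouth(c,"oblong",x0,np.radians([-20,-28])); show("mouth",p)
mouthview(c,"oblong",p,"w2b.png",(198,90,410,252))
E
```

```text
[0.60115949 0.19526248]
mouth (array([0.5927, 0.194 ]), np.float64(-18.6), np.float64(-41.143))
```

View pics/w2b.png

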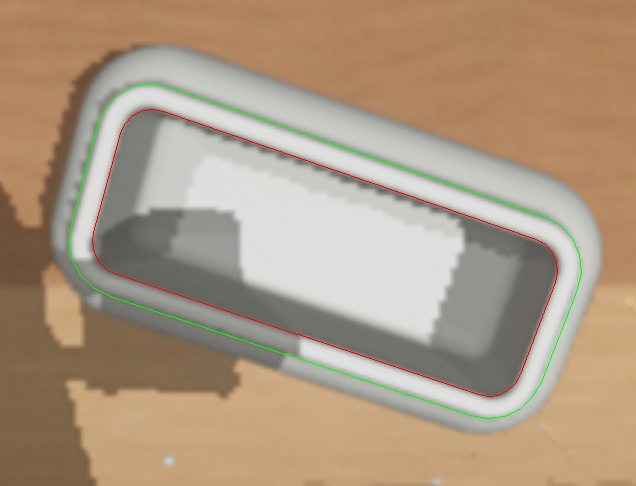

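```bash
cat > s2.py <<'E'
from h import *
movel([.55,0,.25],feed=.35)
c=look(.56,-.26); p=fitlid(c,"oblong",.075); show("lid_oblong",p)
overlay(c,[(place(shape("oblong",*FL["oblong"]),*p[:3],.093),(0,255,0))],"w3.png",(150,60,480,300),2)
a=np.degrees(p[2]); a=(a+90)%180-90
tx,ty,ta=.5927,.194,-18.6
d=(ta-a+90)%180-90; print("turn",d)
assert p[3]<.09 and abs(d)<60
pick(p[0],p[1],.075,-d/2)
movel([.55,-.05,UP+.05],feed=.3)
put(tx,ty,.065,d/2,UP+.02)
c=look(.56,.19); show("placed z65",fitlid(c,"oblong",.065)); show("placed z75",fitlid(c,"oblong",.075))
cv2.imwrite("pics/w4.png",cv2.resize(c["img"][80:280,180:430,::-1],None,fx=3,fy=3))
movel([.55,-.05,.25],feed=.3)
c=look(.57,-.26); 
o=best(c,"crock_round"); print(o["box"],o["confidence"]); l,t,r,b=o["box"]
x0=ground(c,[[(l+r)/2,(t+b)/2]],.06)[0]; p=fitmouth(c,"round",x0,[0]); show("round mouth",p)
mouthview(c,"round",p,"w5.png",(l-15,t-15,r+15,b+15)); print(read_time_s())
E
python3 s2.py; ls pics
```

```text
lid_oblong (array([ 0.602 , -0.2644]), np.float64(175.7), np.float64(0.055))
turn -14.292292689834284
grip 0.023600023400485944
width 0.02341074459355355 F [ 0.1 -0.2 -1.9] 21.4333
F low [ 0.1  0.6 -2.1]
26.725
placed z65 (array([0.5929, 0.192 ]), np.float64(-19.6), np.float64(0.054))
placed z75 (array([0.5921, 0.1901]), np.float64(-18.7), np.float64(0.103))
[248.3, 109.4, 387.8, 248.5] 0.71
round mouth (array([ 0.6022, -0.2649]), np.float64(3.6), np.float64(-42.603))
29.125
side0.png
top0.png
w1.png
w2.png
w2b.png
w3.png
w4.png
w5.png
```

View pics/w4.png

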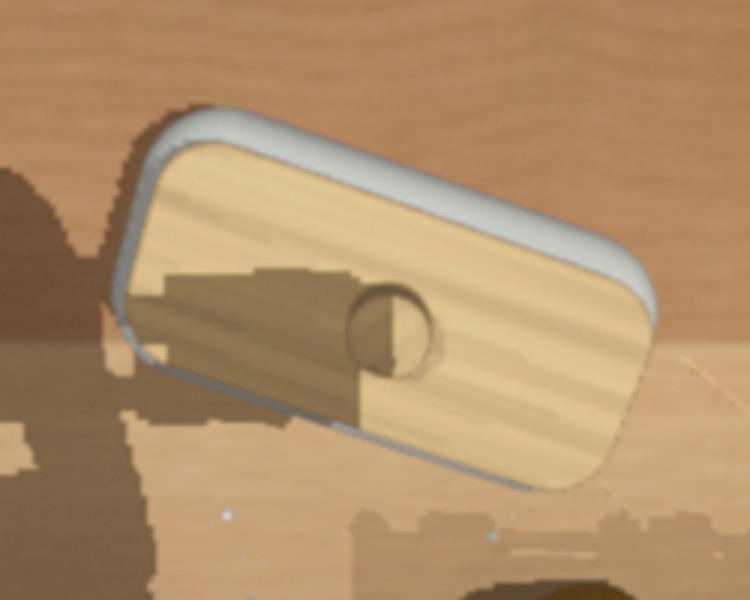

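View pics/w5.png

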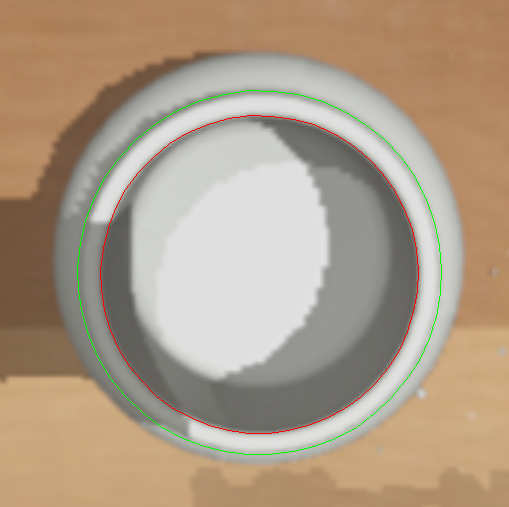

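The oblong lid lies on its crock, and the z=65 mm model fits clearly better than 75 mm. The round mouth fit follows the rim.

```bash
cat > s3.py <<'E'
from h import *
c=look(.59,-.048); p=fitlid(c,"round",.075); show("lid_round",p)
assert p[3]<.09
pick(p[0],p[1],.075,0)
put(.6022,-.2649,.065,0)
c=look(.57,-.26); show("placed z65",fitlid(c,"round",.065)); show("placed z75",fitlid(c,"round",.075))
overlay(c,[],"w6.png",(200,60,440,290),3)
c=look(.59,-.048)
o=best(c,"crock_square"); print(o["box"],o["confidence"]); l,t,r,b=o["box"]
x0=ground(c,[[(l+r)/2,(t+b)/2]],.06)[0]; p=fitmouth(c,"square",x0,np.radians([0,15,30,45,60,75])); show("square mouth",p)
mouthview(c,"square",p,"w7.png",(l-15,t-15,r+15,b+15))
c=look(.40,-.22); p=fitlid(c,"square",0.); show("lid_square",p)
overlay(c,[(place(shape("square",*FL["square"]),*p[:3],.018),(0,255,0))],"w8.png",(150,60,480,300),2); print(read_time_s())
E
python3 s3.py
```

```text
lid_round NoneTraceback (most recent call last):
  File "s3.py", line 3, in <module>
    assert p[3]<.09
           ~^^^
TypeError: 'NoneType' object is not subscriptable
```

The network missed the round lid, so I'll try again from slightly different viewpoints.

```bash
python3 - <<'E'
s=open("s3.py").read()
s=s.replace('''c=look(.59,-.048); p=fitlid(c,"round",.075)''','''for v in [(.59,-.048),(.57,-.03),(.58,-.07),(.55,-.05)]:
    c=look(*v); p=fitlid(c,"round",.075)
    if p is not None and p[3]<.09: break''',1)
open("s3.py","w").write(s)
E
python3 s3.py
```

```text
grip 0.0230837305338459
width 0.023371192323692554 F [ 0.2  0.2 -2.4] 33.5333
F low [ 0.2  0.4 -1.1]
37.675
placed z65 (array([ 0.6026, -0.2661]), np.float64(0.0), np.float64(0.015))
placed z75 (array([ 0.6024, -0.2657]), np.float64(9.1), np.float64(0.066))
[249.1, 100.4, 381.6, 234.3] 0.81
square mouth (array([ 0.6328, -0.0533]), np.float64(21.6), np.float64(-40.041))
lid_square (array([ 0.4208, -0.221 ]), np.float64(55.4), np.float64(0.051))
40.2417
```

View pics/w7.png

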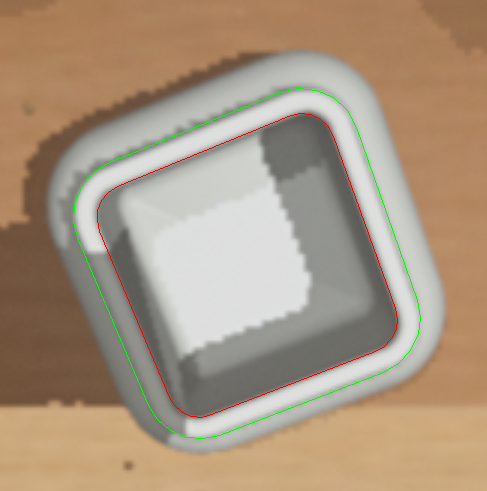

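View pics/w8.png

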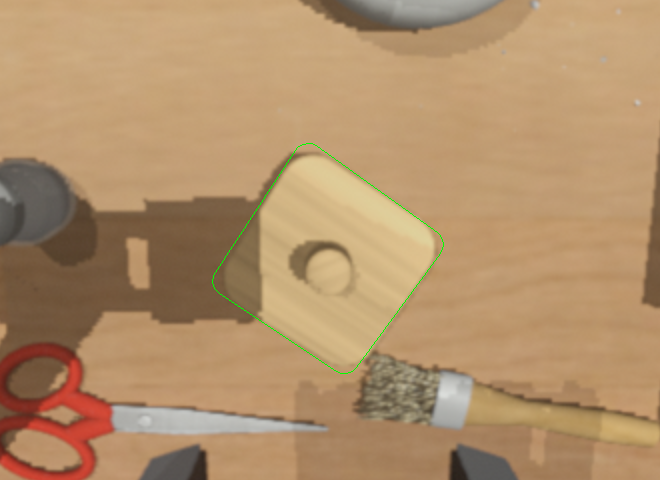

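Square mouth and lid fits both match the picture. The lid has to turn by -33.8°.

```bash
cat > s4.py <<'E'
from h import *
d=21.6-55.4
pick(.4208,-.221,0,-d/2)
movel([.5,-.15,UP+.03],feed=.3)
put(.6328,-.0533,.065,d/2,UP+.03)
c=look(.58,-.053)
for z in (.065,.075): show(f"sq z{z}",fitlid(c,"square",z))
overlay(c,[(place(shape("square",*FL["square"]),.6328,-.0533,np.radians(21.6),.083),(0,255,0))],"w9.png",(200,60,440,290),3)
movel([.35,-.2,.25],feed=.3); move_ptp([.15,-.5,.25],[180,0,15])
for n in ["top","side"]:
    c=capture(n); cv2.imwrite(f"pics/{n}9.png",c["img"][:,:,::-1])
    for k in ["round","square","oblong"]:
        for z in (.065,.075): show(f"{n} {k} {z}",fitlid(c,k,z))
    for t in ["honey_jar","salt_shaker"]: print(t,[o["box"] for o in outline_of(c,t)])
print(read_time_s())
E
python3 s4.py
```

```text
grip 0.02340962084041842
width 0.023291372358396574 F [-0.6 -0.  -1.6] 44.3417
F low [-0.1 -0.7 -1.9]
49.125
sq z0.065 (array([ 0.6325, -0.0549]), np.float64(23.4), np.float64(0.061))
sq z0.075 (array([ 0.6327, -0.0551]), np.float64(23.0), np.float64(0.11))
top round 0.065 (array([ 0.601, -0.263]), np.float64(8.0), np.float64(0.06))
top round 0.075 (array([ 0.5994, -0.2604]), np.float64(4.3), np.float64(0.076))
top square 0.065 (array([ 0.6302, -0.0503]), np.float64(23.1), np.float64(0.064))
top square 0.075 (array([ 0.628 , -0.0508]), np.float64(20.7), np.float64(0.08))
top oblong 0.065 (array([0.5922, 0.1961]), np.float64(160.7), np.float64(0.073))
top oblong 0.075 (array([0.5898, 0.1949]), np.float64(159.2), np.float64(0.09))
honey_jar [[241.3, 274.6, 282.2, 309.5]]
salt_shaker [[350.7, 277.5, 370.0, 302.6]]
side round 0.065 (array([ 0.601 , -0.2633]), np.float64(23.1), np.float64(0.115))
side round 0.075 (array([ 0.5908, -0.2405]), np.float64(8.4), np.float64(0.16))
side square 0.065 (array([ 0.6326, -0.0551]), np.float64(29.2), np.float64(0.162))
side square 0.075 (array([ 0.6229, -0.036 ]), np.float64(26.6), np.float64(0.205))
side oblong 0.065 (array([0.59  , 0.1943]), np.float64(-16.9), np.float64(0.111))
side oblong 0.075 (array([0.5792, 0.2057]), np.float64(160.8), np.float64(0.157))
honey_jar [[291.9, 246.1, 337.2, 326.1]]
salt_shaker [[346.6, 224.4, 367.4, 271.8]]
52.975
```

View pics/w9.png

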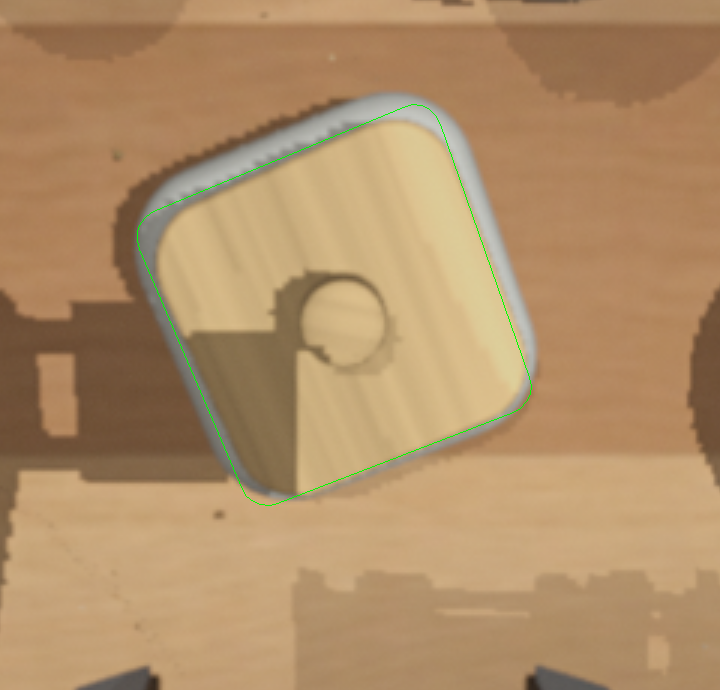

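View pics/side9.png

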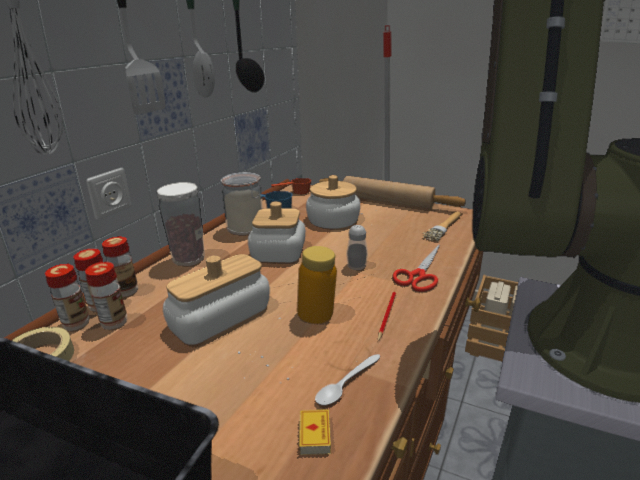

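View pics/top9.png

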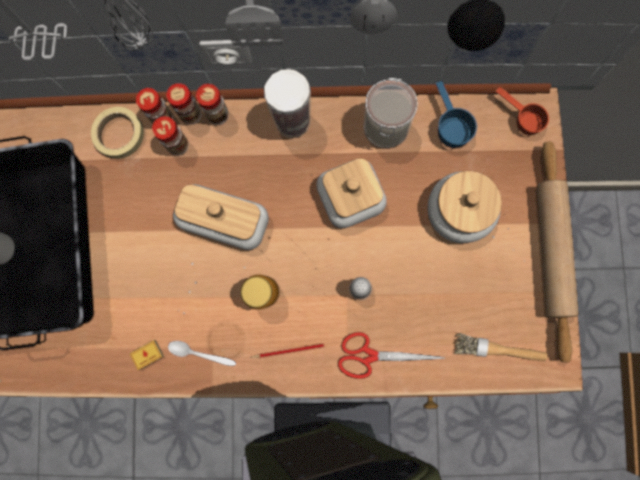

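```bash
python3 -c "
from bench import *
print(close_job())"
```

```text
the job is handed in; nothing more can be done
None
```

All three lids are on their own crocks, and I handed the job in at about 53 s of the 96 s allowed. I set the square lid aside on the worktop. The oblong and round lids then went to their crocks, and the square lid went last.

- **Seating:** in the wrist, top and side pictures every lid fits better at the seated height (65 mm) than at the unseated one (75 mm). In the closest (wrist) views the lid centres are within about 2 mm of the mouths, and the yaw is within about 2°, against 7 mm of play per side. The last pictures show all three lids flat on their rims.
- **Bystanders:** the honey jar and salt shaker show at the same pixels as at the start, to within the network's few-pixel scatter.
- **What went wrong or was weaker:**
  - The network missed the round lid once, so I looked again before grasping it.
  - The side-camera fits were looser (misfit 0.11–0.16), but they agreed on height and position. The loosest was the square lid, whose yaw came out 29° from the side against 23° from the wrist and top.

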